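# Scan the sample carrier and lift it off the scale while it zeroes

## Robot

A 6-joint arm with a two-finger parallel gripper is mounted at the origin on the work surface. World frame = base frame: x ahead of the robot, y to its left, z up, the work surface at z = 0. Lengths are in m, angles in degrees, forces in N, time in s.
With the tool pointing down it reaches from about 0.4 to 0.825 m from the base axis. Payload 7 kg.
Tool frame: the origin (TCP) lies midway between the tips of the shut fingers; the grasp point (between the pads) lies r.grasp_offset behind it (r.grasp_offset is the distance from the TCP to the grasp point, in m); z points along the fingers, y is the direction in which the jaws open and shut (so a half turn about z gives the same grasp; the last joint's range is limited). The gripper opens to 88 mm and grips with 3 to 60 N. Pads are 19 mm wide; open, the fingers measure 130 mm over their backs; the gripper's body (78 mm by 193 mm) begins 47 mm behind the grasp point.
Start: joints at [82.855, 20.546, 0.682, 0, -70.136, -16.507], TCP at [0.271, 0.618, 0.196] pointing down, gripper open.
Joint ranges: [-176.03, 176.03], [-82.01, 121.73], [-58.28, 71.71], [-173.87, 95.51], [-174.79, -0.11], [-173.66, 173.66]. Speed limits (degrees/s): [136.94, 136.94, 172.46, 180, 180, 180].

## Interface

Orientations are given as [roll, pitch, yaw] about the fixed x, y, z axes, in that order (R = Rz(yaw) Ry(pitch) Rx(roll)).
In Python, from plant import status, imaging, r gives the robot as it stands.
- The arm moves only by the tool apply_moves, never from a script. Its argument "moves" is a list of rows, each a list of 6 numbers: the shift along the tool's x, y, z in units of 200 mm (1.0 is 200 mm), then the turn, a rotation vector about the tool's x, y, z in units of 90 degrees (1.0 is 90 degrees). In form: [[tx, ty, tz, rx, ry, rz], ...]. A call has 1 to 12 rows; each row is the pose to reach, as a shift and turn from the pose measured when the call began, along the tool's axes at that moment; what a row does not reach only later rows make up. A row lasts 1/8 s, in which the tool goes at most 62.5 mm and 10.7 degrees, less where a joint would pass 70% of its speed; a pose out of reach is approached as far as the arm can. A call with a number of a shift or a turn outside -1 to 1 is refused whole. A call with a gripper value outside its range is refused whole. "hand" is the closure, from -1 (fully open) to 1 (shut), set as the call begins (left out, the last holds). The fingers move at their own pace and stop on an object; "grip_force" is the grip in N (left out, the last holds). Time passes only in rows, so rows that repeat a pose let the fingers close. It gives the time, the measured TCP pose, the force and the opening at its end, in the units of the state.
- status.get_state(): the state, without advancing time (a new reading comes with each control period).
- imaging.capture(name): name is "scene" or "top"; returns (picture, depth): 420x560x3 uint8, blue, green, red; 420x560 float32, m along the optical axis (not along the pixel's ray), 0 where there is no reading.
- imaging.camera_info(name): a dict with "fx", "fy", "cx", "cy" (pixels), "T" (4x4, takes a point from camera to world coordinates). Camera axes: x right, y up, looking along -z (the intrinsics and any distortion apply to the point x, -y, -z); pixel columns grow to the right and rows downward; lengths in m; the calibration is good to about 2 mm. A picture is of the moment at which its call begins. camera_info takes no time and is no camera call.
- r.close_job(): hands the job in, once; it reports no verdict.
The state is a dict: "time_s": time; "joints": joint angles; "qd": joint speeds; "joint_torque": joint torques, N m; "tcp_pos": TCP position; "eef_rot": TCP orientation; "contact_force": force on the tool from outside, world axes, zero at the start; "moment": the same for the moment, N m; "gripper_width": finger opening in m.
Only numpy, scipy, OpenCV 4.12 (cv2) and the standard library are available. Lean on these libraries where they do the work, as an engineer would, in place of code of your own. Each camera call takes 0.05 s, during which the arm holds its last target.

## Task

Pick up the hand scanner and hold it still for about two seconds, pointing straight down at the label on the carrier that stands on the scale, about 7 cm above the label and without touching the carrier with it; then stand the scanner back upright in its dock and let go of it. Then take the carrier by its handle, lift it with its two tubs straight up, about 10 cm clear of the scale pan, and finish while still holding it there, level and steady over the scale with both tubs standing in it. Leave everything else on the bench where it is.

Things in the scene. Friction and masses are not known exactly. Their poses are not given: they have to be found in the camera images.
- scale: Low white bench scale, fixed to the bench, about 240 x 210 mm, with a square-cornered stainless pan (190 x 210 mm) and a keypad on the side facing the robot. Origin on the bench under the pan's centre; z up, x away from the keypad. The scale and the scanner dock can be on either side of the bench.
- scale_pan (a point): Centre of the top face of the scale pan, 60 mm above the bench; axes as scale.
- carrier: Sample carrier standing on the scale pan: shallow stainless tray 230 (x) x 120 (y) mm, rim 14 mm high, 4 mm floor, with a bridge handle over its middle and a label at its +x end. Loose, 0.3 to 0.55 kg without the tubs. Origin at the centre of its underside, x along its length, z up. An empty carrier without a label, at the far side of the bench, is not part of the job.
- handle (a point): Middle of the carrier's handle bar, 90 mm above the carrier's underside: a straight black bar along the carrier's x, 84 mm long, 14 mm wide (y) and 16 mm high (z), on two 10 mm posts at x = +-35 mm. The carrier balances under this point. Axes as carrier.
- label (a point): Centre of the white label (40 x 56 mm) with black bars, which lies flat and face up on a low block at the +x end of the carrier, 87 mm from the carrier's centre and 15 mm above its underside. Axes as carrier.
- tub_a: Small round white tub with a grey lid, 44 mm across, 42 mm high, standing loose in the carrier on the -y side of the handle. Origin at the centre of its underside, z up; 0.05 to 0.12 kg.
- tub_b: The same kind of tub, standing loose in the carrier on the +y side of the handle.
- scanner: Stamp-shaped hand scanner, 120 mm tall, 0.16 kg, loose, standing upright in its dock: flat black head 64 (x) x 48 (y) x 30 mm below, and an upright grey stem 32 (x) x 26 (y) mm from 40 mm up to the flat top at 120 mm. It reads straight down out of the underside of its head (its -z). Origin at the centre of the underside, z up.
- window (a point): Reading window, centre of the scanner's underside (same point and axes as scanner); it looks along -z.
- stem (a point): Point on the axis of the scanner's stem, 92 mm above its underside, a good place to grip. Axes as scanner.
- dock: Scanner dock, fixed: grey shallow tray 90 (x) x 74 (y) mm, floor 10 mm above the bench, inside 76 (x) x 60 (y) mm, rim 18 mm above the bench. The scanner stands in it upright, its x along the dock's x. Origin at the centre of its underside on the bench, z up.
- label_roll: Bystander: roll of paper labels, 72 mm across, 40 mm high, lying on the bench near the dock, on the dock's +x side.
- spare_tub: Bystander: tub like those in the carrier, standing on the bench near the dock, on the dock's -x side.
- check_weight: Bystander: small steel check weight, 32 mm across, 40 mm high, standing on the bench between the scale and the dock.
There are look-alikes about, which are no part of the job. There is more than one size of the dock; the job needs the largest.

How it is judged (in metres and radians):
On the way, in this order (a step that is already met when the one before it is completed fails the run):
1. the held scanner points steadily at the carrier's label from 35 to 105 mm above it, while the carrier stands on the scale (x of label in the frame of window between -0.022 and 0.022 m and y of label in the frame of window between -0.022 and 0.022 m and z of label in the frame of window between -0.105 and -0.035 m and angle between the z axis of scanner and the z axis of carrier, either way round below 0.3 rad and linear speed of scanner below 0.03 m/s and angular speed of scanner below 0.2 rad/s and contact force between scanner and the fingers above 1 N and z of carrier in the frame of scale_pan between -0.004 and 0.005 m), for 1 s.
2. the scanner stands upright in its dock again, let go, with the carrier still on the scale (horizontal distance between scanner and dock below 0.014 m and z of scanner in the frame of dock between 0.006 and 0.0145 m and angle between scanner's own z axis and vertical below 0.06 rad and contact force between scanner and the fingers below 0.05 N and linear speed of scanner below 0.03 m/s and z of carrier in the frame of scale_pan between -0.004 and 0.005 m), for 0.3 s.
At the end, for the whole second after the job is handed in: The gripper holds the carrier 60 to 150 mm above the scale pan, within 90 mm of its centre sideways, tilted under 7 degrees and still, nothing of it touching the scale, both tubs standing in it; the scanner stands upright in its dock (within 14 mm of the centre), not touched by the fingers (z of carrier in the frame of scale_pan between 0.06 and 0.15 m and horizontal distance between carrier and scale_pan below 0.09 m and angle between carrier's own z axis and vertical below 0.12 rad and linear speed of each of carrier, scanner below 0.03 m/s and angular speed of carrier below 0.2 rad/s and contact force between carrier and the fingers above 2 N and contact force between carrier and scale below 0.05 N and z of tub_a in the frame of carrier between -0.001 and 0.01 m and angle between each of tub_a, tub_b's own z axis and vertical below 0.25 rad and z of tub_b in the frame of carrier between -0.001 and 0.01 m and horizontal distance between scanner and dock below 0.014 m and z of scanner in the frame of dock between 0.006 and 0.0145 m and angle between scanner's own z axis and vertical below 0.06 rad and contact force between scanner and the fingers below 0.05 N); the arm keeps its last pose, push and grip.
It fails at once if the scanner presses on the carrier (contact force between scanner and carrier above 2 N).
It fails at once if the carrier is tipped (angle between carrier's own z axis and vertical above 0.4 rad).
It fails at once if a bystander (label roll, spare tub or check weight) is moved by more than 30 mm (distance of any of label_roll, spare_tub, check_weight from where it was at the start of the episode above 0.03 m).
It also fails if it takes over 59 s, if anything falls off the work surface, if the arm or the gripper's body presses on something with over 40 N, if the wrist force passes 120 N, or if a joint passes its speed limit or range.

## Working session

There is one attempt and no reset: what is moved stays moved. The work goes in short steps, Python scripts to look and compute and a tool call to move; the robot and the scene stay as the last step left them, time stands still between calls to the robot, and variables do not carry over. Pictures are saved under pics/ and viewed, and the job is handed in when it is done.

Besides the shell and the picture viewer there is one more tool, called after ">>>" by a JSON object that holds its "op" and its "data". apply_moves: Moves the arm, as the interface text tells. Its arguments: {"type":"object","properties":{"moves":{"type":"array","items":{"type":"array","items":{"type":"number"}}},"hand":{"type":"number"},"grip_force":{"type":"number"}},"required":["moves"]}

```bash
ls; mkdir -p pics
python3 - <<'E'
from plant import status, imaging, r
import cv2
s=status.get_state(); print(s); print(r.grasp_offset)
for n in("scene","top"):
    p,d=imaging.capture(n); cv2.imwrite(f"pics/{n}0.png",p); 
    import numpy as np
    np.save(f"pics/{n}0_d.npy",d); i=imaging.camera_info(n); print(n,i)
E
```

```text
pics
{'time_s': 0.0, 'joints': array([ 8.28563906e+01,  2.05928745e+01,  6.33062316e-01, -2.12230650e-02,
       -7.01364184e+01, -1.65035859e+01]), 'qd': array([ 0.04826137,  0.02116479, -0.07885579, -0.00437054, -0.04372757,
        0.03727009]), 'joint_torque': array([ 4.37069320e-04, -5.82709622e+01,  2.93066704e+01,  6.99735850e+00,
        7.29675448e-03, -1.51614631e-04]), 'tcp_pos': array([0.27058398, 0.61778669, 0.19509762]), 'eef_rot': array([ 1.79902066e+02, -8.21068552e-03, -2.36544162e+01]), 'contact_force': array([0.52886622, 0.54808927, 0.4037874 ]), 'moment': array([-0.02061107,  0.0327565 ,  0.01067769]), 'gripper_width': 0.08796382039684812}
0.0188
scene {'fx': 410.5341979022011, 'fy': 410.5341979022011, 'cx': 281.1615349531392, 'cy': 212.90986463323924, 'T': array([[ 0.59191772, -0.41829328,  0.68895874,  1.16461075],
       [ 0.80587845,  0.29239871, -0.51484262, -0.46321603],
       [ 0.01390456,  0.85996147,  0.51016952,  0.56658985],
       [ 0.        ,  0.        ,  0.        ,  1.        ]])}
top {'fx': 412.03934465954273, 'fy': 412.03934465954273, 'cx': 281.0876202986802, 'cy': 207.82017118595112, 'T': array([[-1.98873486e-02,  9.78665477e-01, -2.04495422e-01,
         3.67271763e-01],
       [-9.99802076e-01, -1.93543220e-02,  4.60648744e-03,
        -1.37188345e-02],
       [ 5.50339967e-04,  2.04546559e-01,  9.78856681e-01,
         9.88511787e-01],
       [ 0.00000000e+00,  0.00000000e+00,  0.00000000e+00,
         1.00000000e+00]])}
```

View pics/scene0.png

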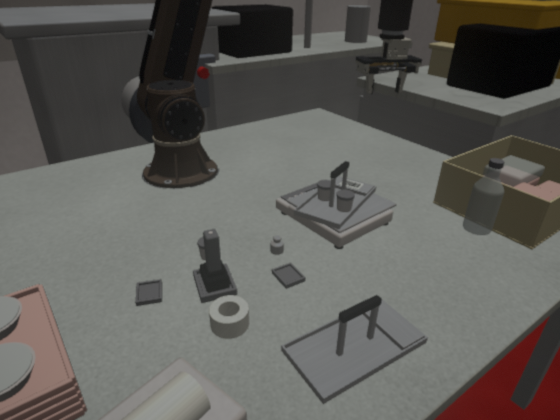

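View pics/top0.png

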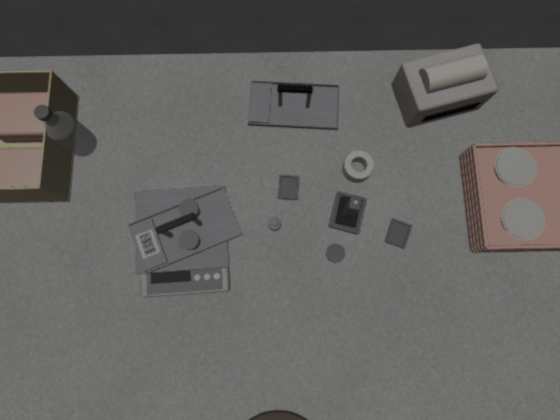

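The top view shows these look-alikes:
- **Docks:** the large one with the scanner at (348,212), and small empty ones at (289,187) and (398,233).
- **Carriers:** the labelled one on the scale at (185,230), and an empty one without a label at (294,105).
- **Tubs:** the carrier tubs at (189,209) and (189,240), and the spare at (336,253).
- **Other items:** the check weight at (274,223) and the label roll at (359,166).

I'll use the scanner in the large dock and the carrier on the scale, and check both in close crops.

```bash
cat > h.py <<'E'
import numpy as np, cv2
from plant import imaging
def ray(n,u,v):
    i=imaging.camera_info(n); d=np.array([(u-i['cx'])/i['fx'],-(v-i['cy'])/i['fy'],-1.0])
    return i['T'][:3,3], i['T'][:3,:3]@d
def onz(n,u,v,z):
    o,d=ray(n,u,v); return o+d*(z-o[2])/d[2]
def pt(n,u,v,dep):
    o,d=ray(n,u,v); return o+d*dep
def cloud(n,dep):
    i=imaging.camera_info(n); v,u=np.mgrid[:dep.shape[0],:dep.shape[1]]
    c=np.stack([(u-i['cx'])/i['fx'],-(v-i['cy'])/i['fy'],-np.ones(u.shape)],-1)*dep[...,None]
    return c@i['T'][:3,:3].T+i['T'][:3,3]
def proj(n,P):
    i=imaging.camera_info(n); c=i['T'][:3,:3].T@(np.array(P)-i['T'][:3,3])
    return i['cx']+i['fx']*c[0]/-c[2], i['cy']-i['fy']*c[1]/-c[2]
E
python3 - <<'E'
import numpy as np,cv2
from h import *
p=cv2.imread('pics/top0.png')
def crop(p,x0,y0,x1,y1,k): return cv2.resize(p[y0:y1,x0:x1],None,fx=k,fy=k,interpolation=cv2.INTER_CUBIC)
a=crop(p,115,170,255,310,4);b=crop(p,310,150,430,270,4)
cv2.imwrite('pics/c1.png',cv2.convertScaleAbs(a,alpha=1.8));cv2.imwrite('pics/c2.png',cv2.convertScaleAbs(b,alpha=1.8))
s=cv2.imread('pics/scene0.png'); cv2.imwrite('pics/c3.png',crop(s,180,150,400,340,3))
d=np.load('pics/top0_d.npy'); c=cloud('top',d)
for u,v in [(348,210),(351,205),(350,220),(185,219),(148,246),(189,209),(300,300),(230,280),(336,253),(295,90)]: print(u,v,c[v,u].round(4))
E
```

```text
348 210 [ 0.544  -0.1641  0.1056]
351 205 [ 0.5501 -0.1672  0.1286]
350 220 [ 0.5331 -0.1786  0.0402]
185 219 [0.5215 0.1797 0.1571]
148 246 [0.4768 0.2778 0.0798]
189 209 [0.553  0.1835 0.1059]
300 300 [ 0.3525 -0.0581  0.0046]
230 280 [0.4018 0.1058 0.0008]
336 253 [ 0.4565 -0.1419  0.0433]
295 90 [ 0.8353 -0.0562  0.0979]
```

View pics/c1.png

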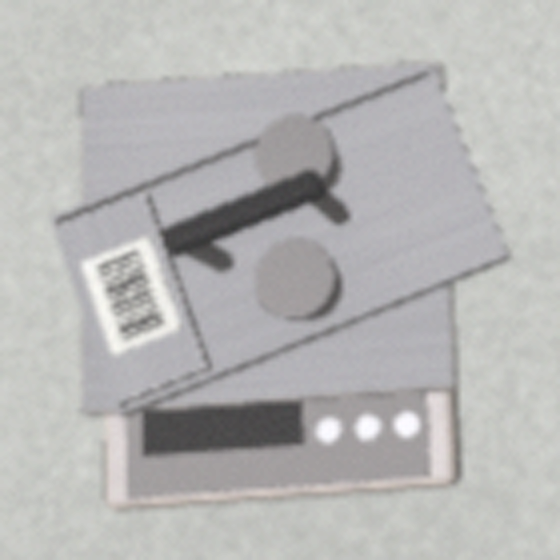

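View pics/c2.png

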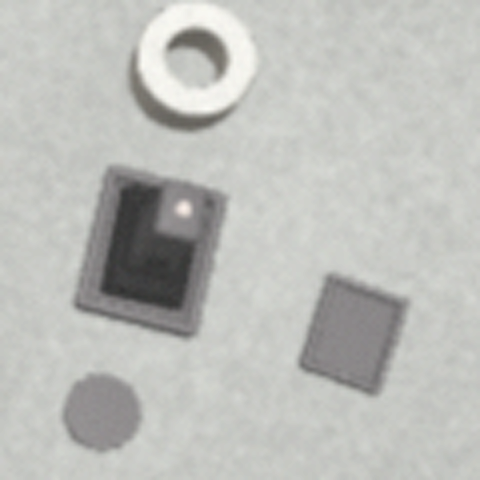

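View pics/c3.png

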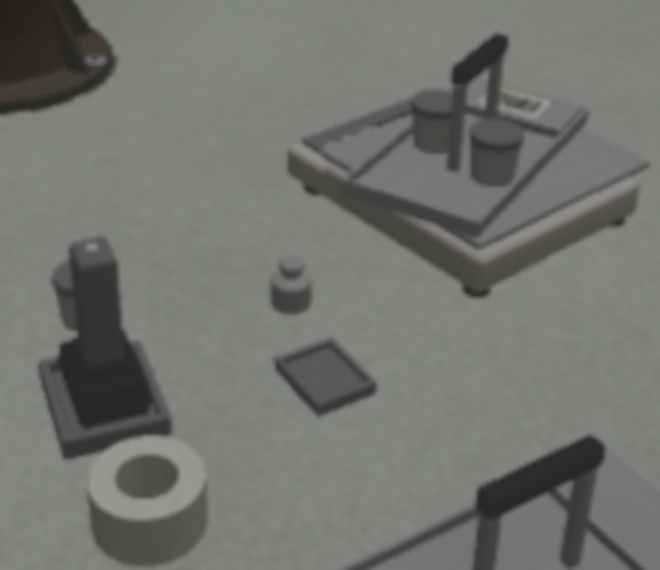

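The crops confirm the choice. In the top view the scanner, with its grey stem, stands in the largest dock (dock corners about (338,191), (367,197), (358,234), (329,227)). The labelled carrier is on the scale, with its label at about (147,244) and its black bar from (157,229) to (193,216). Next I'll measure their positions.

```bash
cat > meas.py <<'E'
from h import *
def big(m,n=1):
    cs,_=cv2.findContours(m.astype(np.uint8),cv2.RETR_EXTERNAL,cv2.CHAIN_APPROX_NONE)
    return sorted(cs,key=cv2.contourArea)[-n:]
def roi(m,x0,y0,x1,y1):
    o=np.zeros_like(m); o[y0:y1,x0:x1]=m[y0:y1,x0:x1]; return o
def rect_on(n,c,z):
    w=np.array([onz(n,*q,z)[:2] for q in c.reshape(-1,2).astype(float)],np.float32)
    (cx,cy),(w1,h1),a=cv2.minAreaRect((w*1000))
    b=cv2.boxPoints(((cx,cy),(w1,h1),a)); e=[b[1]-b[0],b[2]-b[1]]; L=max(e,key=np.linalg.norm)
    return (round(cx,1),round(cy,1)),(round(w1,1),round(h1,1)),round(np.degrees(np.arctan2(L[1],L[0]))%180,1)
E
python3 - <<'E'
from meas import *
p=cv2.imread('pics/top0.png'); g=p.max(2); d=np.load('pics/top0_d.npy'); c=cloud('top',d); z=c[...,2]
print(g[300,300],g[246,148],g[219,175],g[208,351])
lab=cv2.morphologyEx(roi(g>120,125,225,175,265).astype(np.uint8),cv2.MORPH_CLOSE,np.ones((5,5)))
print('label',rect_on('top',big(lab)[0],.075))
hb=roi((g<50),140,205,210,245); hb=hb&(z>.12)
print('handle',rect_on('top',big(hb)[0],.158), np.median(c[hb],0).round(4), z[hb].max())
w=c[hb][:,:2]; w=w[np.abs(z[hb]-.155)<.012]; print(len(w),w.mean(0))
dk=roi((g<85),325,185,372,240)
print('dock',rect_on('top',big(dk)[0],.018))
top=roi(z>.12,335,190,372,240); print('stemtop',rect_on('top',big(top)[0],.13),np.median(z[top]))
for nm,(x0,y0,x1,y1),zz in [('tubA?',(175,198,203,222),.106),('tubB?',(175,228,203,252),.106)]:
    m=roi(np.abs(z-zz)<.006,x0,y0,x1,y1); print(nm,c[m].mean(0).round(4),m.sum())
# scale pan
m=roi((np.abs(z-.06)<.006),120,175,260,280); print('pan',rect_on('top',big(m)[0],.06))
# scene views
p=cv2.imread('pics/scene0.png'); g=p.max(2); d=np.load('pics/scene0_d.npy'); c2=cloud('scene',d); z=c2[...,2]
m=roi((z>.125)&(z<.14),190,220,230,290); print('scene stem',m.sum(), np.median(c2[m],0)); 
mm=m&True; print('stemtop scene',rect_on('scene',big(m)[0],.13))
m=roi((g<50)&(z>.12),320,155,360,190); print('scene handle',np.median(c2[m],0),c2[m].mean(0))
E
```

```text
109 93 61 60
label ((483.1, 281.6), (54.8, 39.7), np.float32(21.4))
handle ((512.0, 196.1), (19.5, 85.4), np.float32(111.6)) [0.5138 0.1976 0.1585] 0.1629315764209598
286 [0.51400061 0.19759611]
dock ((555.8, -176.9), (73.4, 91.9), np.float32(163.9))
stemtop ((555.5, -175.6), (26.6, 33.7), np.float32(165.6)) 0.13066166699558668
tubA? [0.5576 0.1844 0.1071] 272
tubB? [0.4864 0.1816 0.107 ] 333
pan ((526.7, 178.4), (113.7, 176.2), np.float32(111.5))
scene stem 138 [ 0.56087294 -0.17936749  0.1294248 ]
stemtop scene ((562.0, -179.8), (25.8, 37.8), np.float32(166.1))
scene handle [0.5254845  0.18537898 0.15547918] [0.52973993 0.18190383 0.15766452]
```

Measured:

| Item | x, y (mm) | Yaw |
|---|---|---|
| Scanner and dock | (557,−177) | about −15° |
| Label | (483,282) | – |
| Carrier centre | (514,198) | 111.5° |

I'll grip the stem at tool yaw −105°, with the jaws along the scanner's x. That keeps joint 6 central for the whole job.

```bash
cat > go.py <<'E'
import sys,numpy as np
from scipy.spatial.transform import Rotation as R
from plant import status
def go(x,y,z,yaw):
    s=status.get_state(); Rc=R.from_euler('xyz',s['eef_rot'],degrees=True); p=np.array(s['tcp_pos'])
    Rt=R.from_euler('xyz',[180,0,yaw],degrees=True)
    t=Rc.inv().apply(np.array([x,y,z])-p)/.2; w=(Rc.inv()*Rt).as_rotvec(degrees=True)/90
    print('t=%.2f'%s['time_s'],'pos',p.round(4),'rpy',s['eef_rot'].round(2),'w',round(s['gripper_width'],4),'F',s['contact_force'].round(1),'j',s['joints'].round(1))
    print('shift',t.round(3),'turn',w.round(3))
if __name__=='__main__': go(*map(float,sys.argv[1:5]))
E
python3 go.py 0.42 0.22 0.28 -65; python3 go.py .557 -.177 .25 -105
```

```text
t=0.10 pos [0.2706 0.6179 0.1952] rpy [ 1.7992e+02 -1.0000e-02 -2.3660e+01] w 0.088 F [ 0.9  0.4 -0.1] j [ 82.9  20.6   0.6  -0.  -70.1 -16.5]
shift [ 1.482  1.523 -0.421] turn [ 0.001 -0.     0.459]
t=0.10 pos [0.2706 0.6179 0.1952] rpy [ 1.7992e+02 -1.0000e-02 -2.3660e+01] w 0.088 F [ 0.9  0.4 -0.1] j [ 82.9  20.6   0.6  -0.  -70.1 -16.5]
shift [ 2.906  3.066 -0.269] turn [ 0.001 -0.001  0.904]
```

>>> {"op": "apply_moves", "data": {"moves": [[0.1, 0.1, -0.2, 0, 0, 0.05], [0.3, 0.3, -0.4, 0, 0, 0.1], [0.5, 0.5, -0.4, 0, 0, 0.15], [0.7, 0.7, -0.4, 0, 0, 0.2], [0.9, 0.9, -0.4, 0, 0, 0.25], [1, 1, -0.4, 0, 0, 0.3]], "hand": -1}}

```text
time_s: 0.85
tcp_pos: [0.374, 0.3519, 0.2758]
eef_rot: [179.9, -0.0, -50.9]
contact_force: [0.1, 1.3, -0.3]
gripper_width: 0.0874
```

```bash
python3 go.py .557 -.177 .25 -105
```

```text
t=0.85 pos [0.374  0.3519 0.2758] rpy [ 1.7994e+02 -3.0000e-02 -5.0880e+01] w 0.0874 F [ 0.1  1.3 -0.3] j [ 65.2   2.7 -11.8   0.  -75.6 -26.1]
shift [2.629 0.958 0.131] turn [ 0.    -0.001  0.601]
```

>>> {"op": "apply_moves", "data": {"moves": [[0.2, 0.07, 0, 0, 0, 0.05], [0.45, 0.16, 0, 0, 0, 0.1], [0.7, 0.25, 0, 0, 0, 0.15], [0.9, 0.33, 0, 0, 0, 0.2], [1, 0.36, 0, 0, 0, 0.23]]}}

```text
time_s: 1.48
tcp_pos: [0.4444, 0.1493, 0.2759]
eef_rot: [179.9, -0.0, -71.8]
contact_force: [-0.4, -0.0, -0.0]
gripper_width: 0.0875
```

```bash
python3 go.py .557 -.177 .25 -105
```

```text
t=1.48 pos [0.4444 0.1493 0.2759] rpy [ 1.7995e+02 -5.0000e-02 -7.1790e+01] w 0.0875 F [-0.4 -0.  -0. ] j [ 42.7  -2.  -16.4   0.  -75.6 -24.5]
shift [ 1.725 -0.025  0.131] turn [ 0.    -0.001  0.369]
```

>>> {"op": "apply_moves", "data": {"moves": [[0.25, 0, 0, 0, 0, 0.05], [0.5, 0, 0, 0, 0, 0.1], [0.75, -0.01, 0, 0, 0, 0.15], [0.95, -0.01, 0, 0, 0, 0.2], [1, -0.02, 0, 0, 0, 0.24]]}}

```text
time_s: 2.1
tcp_pos: [0.5106, -0.0416, 0.2755]
eef_rot: [179.9, -0.1, -93.7]
contact_force: [0.2, 0.8, -0.6]
gripper_width: 0.0875
```

```bash
python3 go.py .557 -.177 .22 -105
```

```text
t=2.10 pos [ 0.5106 -0.0416  0.2755] rpy [ 1.799e+02 -9.000e-02 -9.368e+01] w 0.0875 F [ 0.2  0.8 -0.6] j [ 17.4   2.6 -11.9   0.  -75.6 -21.1]
shift [ 0.66  -0.275  0.278] turn [ 0.001 -0.001  0.126]
```

>>> {"op": "apply_moves", "data": {"moves": [[0.2, -0.08, 0.08, 0, 0, 0.04], [0.4, -0.17, 0.17, 0, 0, 0.08], [0.55, -0.23, 0.25, 0, 0, 0.11], [0.66, -0.275, 0.3, 0, 0, 0.126], [0.66, -0.275, 0.3, 0, 0, 0.126], [0.66, -0.275, 0.3, 0, 0, 0.126]]}}

```text
time_s: 2.85
tcp_pos: [0.5568, -0.1768, 0.2156]
eef_rot: [179.9, -0.1, -105.0]
contact_force: [-0.5, 0.5, 0.3]
gripper_width: 0.0877
```

```bash
python3 go.py .557 -.177 .083 -105
python3 - <<'E'
from h import *
p,d=imaging.capture('scene'); cv2.imwrite('pics/s1.png',cv2.resize(p[130:340,130:330],None,fx=2.8,fy=2.8,interpolation=cv2.INTER_CUBIC))
E
```

```text
t=2.85 pos [ 0.5568 -0.1768  0.2156] rpy [ 1.7990e+02 -1.1000e-01 -1.0502e+02] w 0.0877 F [-0.5  0.5  0.3] j [  1.6  11.4  -9.4   0.1 -69.3 -16.7]
shift [-0.    -0.003  0.663] turn [ 0.001 -0.001 -0.   ]
```

View pics/s1.png

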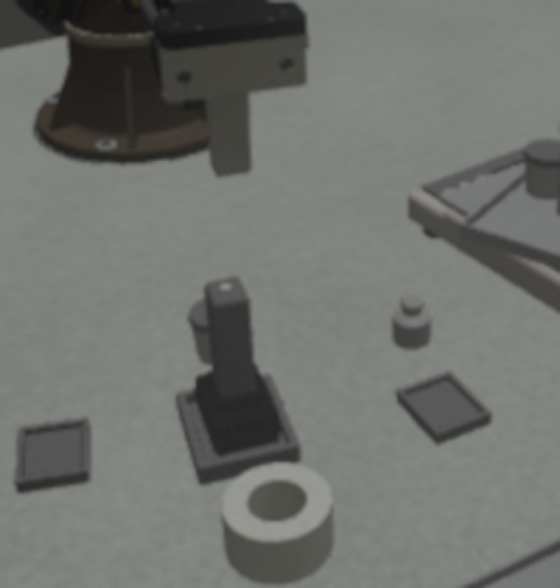

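The gripper finger lines up with the stem in the crop: finger at (230,170), stem top at (227,287). Descending now.

>>> {"op": "apply_moves", "data": {"moves": [[0, 0, 0.1, 0, 0, 0], [0, 0, 0.25, 0, 0, 0], [0, 0, 0.4, 0, 0, 0], [0, 0, 0.52, 0, 0, 0], [0, 0, 0.6, 0, 0, 0], [0, 0, 0.65, 0, 0, 0], [0, 0, 0.663, 0, 0, 0], [0, 0, 0.663, 0, 0, 0]]}}

```text
time_s: 3.9
tcp_pos: [0.5571, -0.1767, 0.0839]
eef_rot: [180.0, -0.1, -105.0]
contact_force: [-0.2, -0.6, -0.7]
gripper_width: 0.0876
```

>>> {"op": "apply_moves", "data": {"moves": [[0, 0, 0, 0, 0, 0], [0, 0, 0, 0, 0, 0], [0, 0, 0, 0, 0, 0], [0, 0, 0, 0, 0, 0], [0, 0, 0, 0, 0, 0], [0, 0, 0, 0, 0, 0], [0, 0, 0, 0, 0, 0], [0, 0, 0, 0, 0, 0]], "hand": 1, "grip_force": 20}}

```text
time_s: 4.9
tcp_pos: [0.5571, -0.1767, 0.0839]
eef_rot: [180.0, -0.1, -105.0]
contact_force: [-0.3, 0.4, -1.1]
gripper_width: 0.0318
```

```bash
python3 go.py .557 -.177 .083 -105
```

```text
t=4.90 pos [ 0.5571 -0.1767  0.0839] rpy [ 1.7998e+02 -9.0000e-02 -1.0497e+02] w 0.0318 F [-0.3  0.4 -1.1] j [  1.6  17.7 -19.5   0.1 -52.9 -16.7]
shift [0.002 0.    0.004] turn [ 0.    -0.001  0.   ]
```

Gripped at 31.8 mm, which matches the stem. Lifting and carrying it to the label.

>>> {"op": "apply_moves", "data": {"moves": [[0, 0, -0.05, 0, 0, 0], [0, 0, -0.15, 0, 0, 0], [0, 0, -0.3, 0, 0, 0], [0, 0, -0.45, 0, 0, 0], [0, 0, -0.6, 0, 0, 0], [0, 0, -0.75, 0, 0, 0], [0, 0, -0.88, 0, 0, 0], [0, 0, -0.95, 0, 0, 0], [0, 0, -0.96, 0, 0, 0], [0, 0, -0.96, 0, 0, 0]]}}

```text
time_s: 6.15
tcp_pos: [0.5568, -0.1762, 0.2749]
eef_rot: [179.9, -0.1, -105.0]
contact_force: [0.1, -0.2, -2.2]
gripper_width: 0.0315
```

```bash
python3 go.py .483 .282 .275 -68.5
python3 - <<'E'
from h import *
p,d=imaging.capture('scene'); cv2.imwrite('pics/s2.png',cv2.resize(p[100:340,130:400],None,fx=2.4,fy=2.4,interpolation=cv2.INTER_CUBIC))
p,d=imaging.capture('top'); cv2.imwrite('pics/t2.png',p)
E
```

```text
t=6.15 pos [ 0.5568 -0.1762  0.2749] rpy [ 1.7990e+02 -9.0000e-02 -1.0498e+02] w 0.0315 F [ 0.1 -0.2 -2.2] j [  1.7   9.7  -3.8   0.1 -76.6 -16.6]
shift [-2.118e+00  9.490e-01 -2.000e-03] turn [ 0.001 -0.001 -0.405]
```

View pics/s2.png

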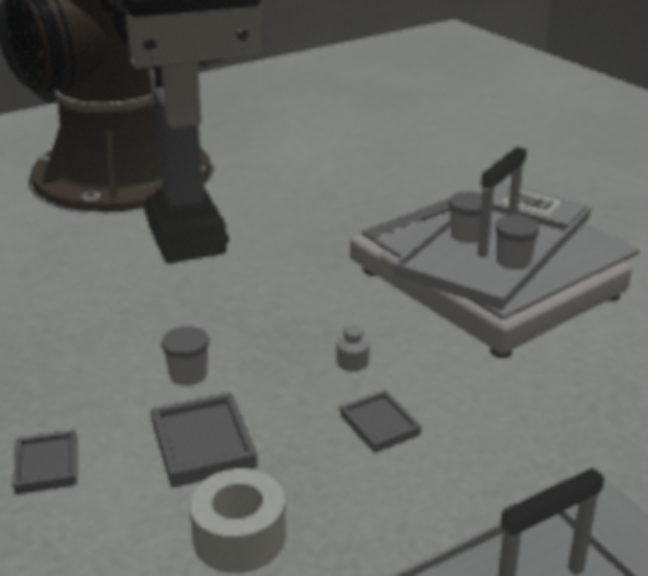

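The scanner is held upright over the bench and its dock, at crop position (205,437), is empty. Carrying on to the label.

>>> {"op": "apply_moves", "data": {"moves": [[-0.1, 0.045, 0, 0, 0, -0.02], [-0.25, 0.11, 0, 0, 0, -0.05], [-0.42, 0.19, 0, 0, 0, -0.08], [-0.6, 0.27, 0, 0, 0, -0.11], [-0.8, 0.36, 0, 0, 0, -0.15], [-1, 0.45, 0, 0, 0, -0.19]]}}

```text
time_s: 7.0
tcp_pos: [0.5208, 0.0414, 0.2737]
eef_rot: [179.8, -0.1, -87.8]
contact_force: [0.6, 0.5, -1.4]
gripper_width: 0.0317
```

```bash
python3 go.py .483 .282 .275 -68.5
python3 - <<'E'
from meas import *
p=cv2.imread('pics/t2.png'); g=p.max(2)
cv2.imwrite('pics/t2c.png',cv2.resize(p[150:270,300:420],None,fx=4,fy=4))
E
```

```text
t=7.00 pos [0.5208 0.0414 0.2737] rpy [ 1.7978e+02 -9.0000e-02 -8.7770e+01] w 0.0317 F [ 0.6  0.5 -1.4] j [ 26.1   3.7 -10.9  -0.  -75.6 -23.8]
shift [-1.21   0.142 -0.008] turn [ 0.003 -0.001 -0.214]
```

View pics/t2c.png

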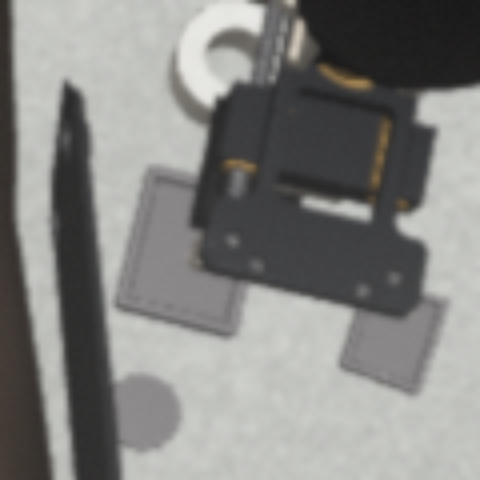

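>>> {"op": "apply_moves", "data": {"moves": [[-0.2, 0.025, 0, 0, 0, -0.035], [-0.4, 0.05, 0, 0, 0, -0.07], [-0.6, 0.07, 0, 0, 0, -0.105], [-0.8, 0.09, 0, 0, 0, -0.14], [-0.93, 0.11, 0, 0, 0, -0.17], [-1, 0.12, 0, 0, 0, -0.19]]}}

```text
time_s: 7.75
tcp_pos: [0.4885, 0.2413, 0.2726]
eef_rot: [179.7, -0.1, -70.5]
contact_force: [0.8, -0.1, -1.8]
gripper_width: 0.0314
```

```bash
python3 go.py .483 .282 .219 -68.5
python3 - <<'E'
from meas import *
p,d=imaging.capture('top'); cv2.imwrite('pics/t3.png',p); np.save('pics/t3d.npy',d)
g=p.max(2); dk=roi((g<85),325,185,372,240)
print('dock',rect_on('top',big(dk)[0],.018))
E
```

```text
t=7.75 pos [0.4885 0.2413 0.2726] rpy [ 1.7968e+02 -5.0000e-02 -7.0530e+01] w 0.0314 F [ 0.8 -0.1 -1.8] j [ 46.8   6.1  -8.4  -0.1 -75.9 -27.3]
shift [-0.201 -0.043  0.268] turn [ 0.004 -0.001 -0.023]
dock ((555.0, -176.2), (72.6, 90.1), np.float32(164.1))
```

>>> {"op": "apply_moves", "data": {"moves": [[-0.1, -0.02, 0, 0.004, 0, -0.01], [-0.2, -0.043, 0.03, 0.004, 0, -0.02], [-0.2, -0.043, 0.1, 0.004, 0, -0.023], [-0.2, -0.043, 0.18, 0.004, 0, -0.023], [-0.2, -0.043, 0.24, 0.004, 0, -0.023], [-0.2, -0.043, 0.268, 0.004, 0, -0.023], [-0.2, -0.043, 0.268, 0.004, 0, -0.023]]}}

```text
time_s: 8.68
tcp_pos: [0.4831, 0.2822, 0.2186]
eef_rot: [-180.0, -0.0, -68.4]
contact_force: [0.3, 0.4, -1.0]
gripper_width: 0.0312
```

```bash
python3 go.py .483 .282 .219 -68.5
python3 - <<'E'
from meas import *
p,d=imaging.capture('scene'); cv2.imwrite('pics/s4.png',cv2.resize(p[90:250,240:430],None,fx=3.5,fy=3.5,interpolation=cv2.INTER_CUBIC)); np.save('pics/s4d.npy',d)
c=cloud('scene',d); g=p.max(2)
print(proj('scene',[.483,.282,.145]),proj('scene',[.483,.282,.075]))
E
```

```text
t=8.68 pos [0.4831 0.2822 0.2186] rpy [-1.7997e+02 -5.0000e-02 -6.8400e+01] w 0.0312 F [ 0.3  0.4 -1. ] j [ 50.4   8.8 -12.2   0.1 -69.  -28.8]
shift [ 0.001  0.001 -0.002] turn [-0.    -0.001  0.001]
(np.float64(354.6467172707894), np.float64(158.93462427682897)) (np.float64(351.90786190502513), np.float64(183.0641931499834))
```

View pics/s4.png

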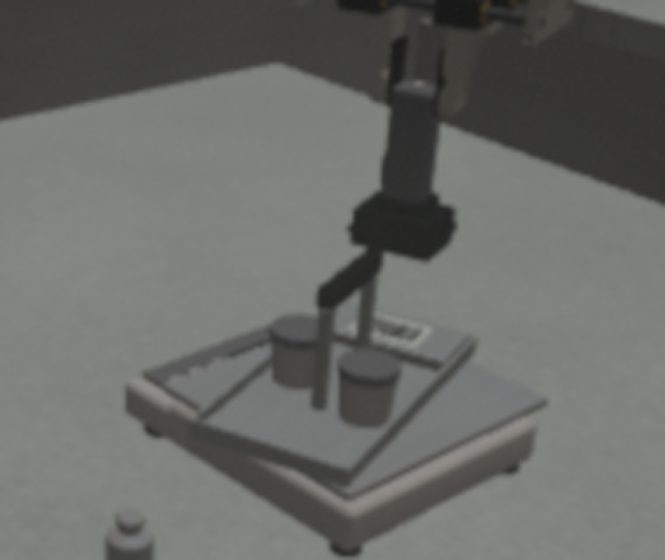

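The scanner head in the crop, bottom near (400,245), is upright over the label at (393,330) and clear of the handle. The window should project to (401,241), so it agrees. Holding for 2 s.

>>> {"op": "apply_moves", "data": {"moves": [[0, 0, 0, 0, 0, 0], [0, 0, 0, 0, 0, 0], [0, 0, 0, 0, 0, 0], [0, 0, 0, 0, 0, 0], [0, 0, 0, 0, 0, 0], [0, 0, 0, 0, 0, 0], [0, 0, 0, 0, 0, 0], [0, 0, 0, 0, 0, 0], [0, 0, 0, 0, 0, 0]]}}

```text
time_s: 9.85
tcp_pos: [0.4833, 0.2824, 0.2192]
eef_rot: [-179.9, -0.0, -68.4]
contact_force: [0.9, 0.1, -1.6]
gripper_width: 0.0314
```

>>> {"op": "apply_moves", "data": {"moves": [[0, 0, 0, 0, 0, 0], [0, 0, 0, 0, 0, 0], [0, 0, 0, 0, 0, 0], [0, 0, 0, 0, 0, 0], [0, 0, 0, 0, 0, 0], [0, 0, 0, 0, 0, 0], [0, 0, 0, 0, 0, 0], [0, 0, 0, 0, 0, 0], [0, 0, 0, 0, 0, 0]]}}

```text
time_s: 10.98
tcp_pos: [0.4832, 0.2824, 0.2192]
eef_rot: [-179.9, -0.0, -68.4]
contact_force: [0.0, -0.7, -1.5]
gripper_width: 0.0315
```

>>> {"op": "apply_moves", "data": {"moves": [[0, 0, -0.06, 0, 0, 0], [0, 0, -0.15, 0, 0, 0], [0, 0, -0.23, 0, 0, 0], [0, 0, -0.28, 0, 0, 0], [0, 0, -0.28, 0, 0, 0]]}}

```text
time_s: 11.6
tcp_pos: [0.4834, 0.2827, 0.2761]
eef_rot: [-179.8, 0.0, -68.4]
contact_force: [-0.1, -0.9, -2.6]
gripper_width: 0.032
```

```bash
python3 go.py .557 -.1767 .275 -105
```

```text
t=11.60 pos [0.4834 0.2827 0.2761] rpy [-1.7984e+02  1.0000e-02 -6.8400e+01] w 0.032 F [-0.1 -0.9 -2.6] j [ 50.4   7.1  -6.7   0.1 -76.  -28.8]
shift [2.271 0.504 0.003] turn [-0.002  0.001  0.407]
```

>>> {"op": "apply_moves", "data": {"moves": [[0.1, 0.02, 0, 0, 0, 0.02], [0.25, 0.055, 0, 0, 0, 0.045], [0.42, 0.09, 0, 0, 0, 0.075], [0.6, 0.13, 0, 0, 0, 0.11], [0.8, 0.18, 0, 0, 0, 0.145], [1, 0.22, 0, 0, 0, 0.18]]}}

```text
time_s: 12.35
tcp_pos: [0.5156, 0.0784, 0.2754]
eef_rot: [-179.9, 0.0, -84.8]
contact_force: [0.9, -0.1, -2.4]
gripper_width: 0.0319
```

```bash
python3 go.py .557 -.1767 .275 -105
```

```text
t=12.35 pos [0.5156 0.0784 0.2754] rpy [-1.799e+02  4.000e-02 -8.476e+01] w 0.0319 F [ 0.9 -0.1 -2.4] j [ 30.2   3.4 -11.1   0.  -75.5 -25. ]
shift [ 1.289e+00 -8.900e-02  1.000e-03] turn [-0.001  0.001  0.225]
```

>>> {"op": "apply_moves", "data": {"moves": [[0.2, -0.014, 0, 0, 0, 0.035], [0.4, -0.028, 0, 0, 0, 0.07], [0.6, -0.042, 0, 0, 0, 0.105], [0.8, -0.055, 0, 0, 0, 0.14], [1, -0.07, 0, 0, 0, 0.175]]}}

```text
time_s: 12.98
tcp_pos: [0.5471, -0.1214, 0.2747]
eef_rot: [-180.0, 0.1, -100.7]
contact_force: [0.1, 0.5, -1.0]
gripper_width: 0.0316
```

```bash
python3 go.py .5565 -.1767 .15 -105
```

```text
t=12.97 pos [ 0.5471 -0.1214  0.2747] rpy [-1.7997e+02  6.0000e-02 -1.0068e+02] w 0.0316 F [ 0.1  0.5 -1. ] j [  7.5   7.3  -6.7  -0.  -76.  -18.1]
shift [ 0.263 -0.097  0.623] turn [-0.     0.001  0.048]
```

>>> {"op": "apply_moves", "data": {"moves": [[0.15, -0.05, 0, 0, 0, 0.025], [0.24, -0.09, 0, 0, 0, 0.044], [0.263, -0.097, 0, 0, 0, 0.048], [0.263, -0.097, 0.1, 0, 0, 0.048], [0.263, -0.097, 0.25, 0, 0, 0.048], [0.263, -0.097, 0.4, 0, 0, 0.048], [0.263, -0.097, 0.54, 0, 0, 0.048], [0.263, -0.097, 0.62, 0, 0, 0.048], [0.263, -0.097, 0.623, 0, 0, 0.048]]}}

```text
time_s: 14.1
tcp_pos: [0.556, -0.1762, 0.1493]
eef_rot: [179.9, 0.0, -105.0]
contact_force: [-0.1, 0.5, -1.3]
gripper_width: 0.0318
```

```bash
python3 go.py .5567 -.1767 .0845 -105
python3 - <<'E'
from meas import *
p,d=imaging.capture('scene'); cv2.imwrite('pics/s5.png',cv2.resize(p[170:340,130:330],None,fx=3.5,fy=3.5,interpolation=cv2.INTER_CUBIC))
E
```

```text
t=14.10 pos [ 0.556  -0.1762  0.1493] rpy [ 1.7993e+02  4.0000e-02 -1.0496e+02] w 0.0318 F [-0.1  0.5 -1.3] j [  1.6  14.  -14.9  -0.1 -61.1 -16.5]
shift [ 0.002 -0.004  0.324] turn [0.001 0.    0.   ]
```

View pics/s5.png

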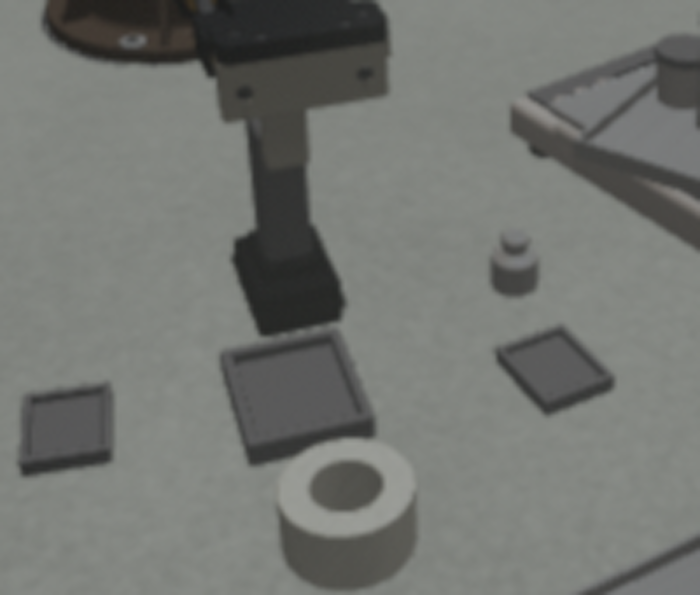

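The scanner hangs upright, squared over the empty dock at crop position (297,395). Lowering it.

>>> {"op": "apply_moves", "data": {"moves": [[0, -0.004, 0.05, 0, 0, 0], [0, -0.004, 0.12, 0, 0, 0], [0, -0.004, 0.19, 0, 0, 0], [0, -0.004, 0.25, 0, 0, 0], [0, -0.004, 0.29, 0, 0, 0], [0, -0.004, 0.31, 0, 0, 0], [0, -0.004, 0.32, 0, 0, 0], [0, -0.004, 0.32, 0, 0, 0]]}}

```text
time_s: 15.15
tcp_pos: [0.5577, -0.1766, 0.0866]
eef_rot: [-180.0, 0.0, -105.0]
contact_force: [-0.0, -0.4, -1.6]
gripper_width: 0.032
```

```bash
python3 go.py .5567 -.1767 .0835 -105
python3 - <<'E'
from meas import *
p,d=imaging.capture('scene'); cv2.imwrite('pics/s6.png',cv2.resize(p[190:330,160:280],None,fx=4,fy=4,interpolation=cv2.INTER_CUBIC))
E
```

```text
t=15.15 pos [ 0.5577 -0.1766  0.0866] rpy [-1.7995e+02  5.0000e-02 -1.0495e+02] w 0.032 F [-0.  -0.4 -1.6] j [  1.5  17.5 -19.2  -0.  -53.2 -16.5]
shift [0.002 0.005 0.015] turn [-0.001  0.001  0.001]
```

View pics/s6.png

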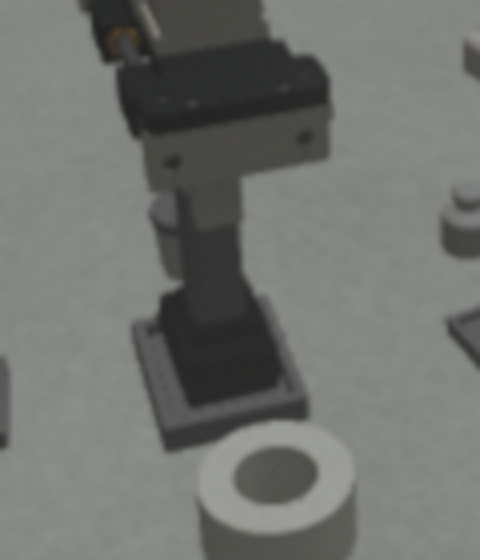

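The head is inside the dock rim and about 2–3 mm above the floor. Lowering the rest in small steps.

>>> {"op": "apply_moves", "data": {"moves": [[0, 0.004, 0.004, 0, 0, 0], [0, 0.004, 0.008, 0, 0, 0], [0, 0.004, 0.012, 0, 0, 0], [0, 0.004, 0.014, 0, 0, 0], [0, 0.004, 0.014, 0, 0, 0]]}}

```text
time_s: 15.82
tcp_pos: [0.557, -0.1764, 0.0839]
eef_rot: [-179.9, 0.0, -105.0]
contact_force: [-0.1, 0.5, -3.0]
gripper_width: 0.0315
```

```bash
python3 go.py .5567 -.1767 .0835 -105
```

```text
t=15.82 pos [ 0.557  -0.1764  0.0839] rpy [-1.7994e+02  5.0000e-02 -1.0495e+02] w 0.0315 F [-0.1  0.5 -3. ] j [  1.6  17.6 -19.5  -0.  -52.8 -16.5]
shift [0.002 0.001 0.002] turn [-0.001  0.001  0.001]
```

>>> {"op": "apply_moves", "data": {"moves": [[0, 0, 0, 0, 0, 0], [0, 0, 0, 0, 0, 0], [0, 0, 0, 0, 0, 0], [0, 0, 0, 0, 0, 0], [0, 0, 0, 0, 0, 0], [0, 0, 0, 0, 0, 0], [0, 0, 0, 0, 0, 0], [0, 0, 0, 0, 0, 0]], "hand": -1}}

```text
time_s: 16.82
tcp_pos: [0.5571, -0.1764, 0.0839]
eef_rot: [-179.9, 0.0, -105.0]
contact_force: [0.8, 0.6, -1.3]
gripper_width: 0.0876
```

>>> {"op": "apply_moves", "data": {"moves": [[0, 0, -0.08, 0, 0, 0], [0, 0, -0.2, 0, 0, 0], [0, 0, -0.35, 0, 0, 0], [0, 0, -0.5, 0, 0, 0], [0, 0, -0.65, 0, 0, 0], [0, 0, -0.8, 0, 0, 0], [0, 0, -0.8, 0, 0, 0]]}}

```text
time_s: 17.7
tcp_pos: [0.5584, -0.1769, 0.248]
eef_rot: [-179.6, 0.1, -104.9]
contact_force: [0.3, -0.4, -0.6]
gripper_width: 0.0878
```

```bash
python3 go.py .514 .198 .25 -68.5
```

```text
t=17.70 pos [ 0.5584 -0.1769  0.248 ] rpy [-1.7959e+02  9.0000e-02 -1.0494e+02] w 0.0878 F [ 0.3 -0.4 -0.6] j [  1.6  10.2  -6.6   0.  -72.7 -16.5]
shift [-1.754  0.697 -0.012] turn [-0.005 -0.    -0.405]
```

>>> {"op": "apply_moves", "data": {"moves": [[-0.15, 0.06, -0.02, 0, 0, -0.03], [-0.35, 0.14, -0.04, 0, 0, -0.07], [-0.55, 0.22, -0.04, 0, 0, -0.12], [-0.75, 0.3, -0.04, 0, 0, -0.17], [-0.75, 0.3, -0.04, 0, 0, -0.17]]}}

```text
time_s: 18.32
tcp_pos: [0.5385, -0.0142, 0.2562]
eef_rot: [-179.6, 0.0, -89.4]
contact_force: [0.7, -0.1, 0.5]
gripper_width: 0.0877
```

```bash
python3 go.py .514 .198 .25 -68.5
python3 - <<'E'
from meas import *
p,d=imaging.capture('top'); cv2.imwrite('pics/t7.png',p)
c=cloud('top',d); z=c[...,2]; g=p.max(2)
top=roi((z>.12)&(z<.14),335,190,372,240); print('stemtop',rect_on('top',big(top)[0],.13),np.median(z[top]))
p2,d2=imaging.capture('scene'); cv2.imwrite('pics/s7.png',p2)
lab=cv2.morphologyEx(roi(g>120,125,225,175,265).astype(np.uint8),cv2.MORPH_CLOSE,np.ones((5,5)))
print('label',rect_on('top',big(lab)[0],.075))
E
```

```text
t=18.32 pos [ 0.5385 -0.0142  0.2562] rpy [-1.7956e+02  1.0000e-02 -8.9400e+01] w 0.0877 F [ 0.7 -0.1  0.5] j [ 19.5   5.3 -11.4   0.1 -72.8 -18.9]
shift [-1.062  0.112  0.03 ] turn [-0.005 -0.001 -0.232]
stemtop ((555.5, -175.7), (26.4, 33.7), np.float32(164.8)) 0.13052037388878057
label ((480.8, 264.3), (91.6, 85.2), np.float32(1.9))
```

View pics/t7.png

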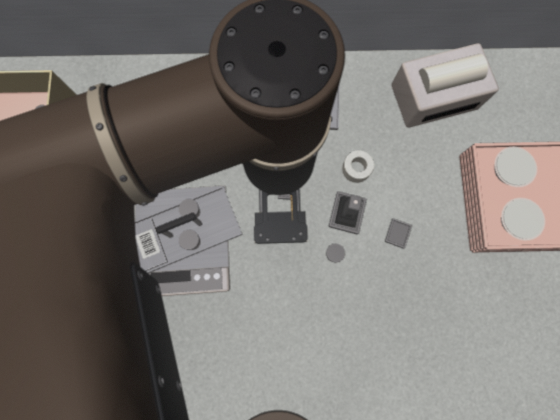

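View pics/s7.png

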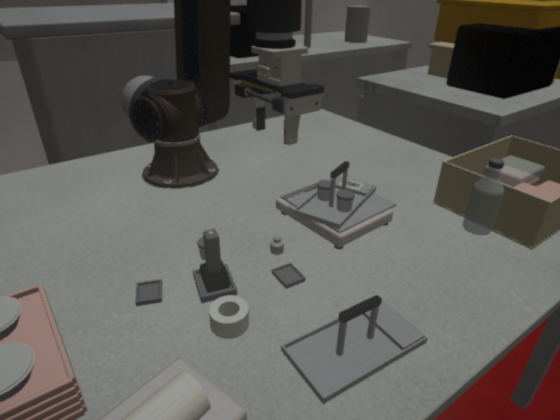

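The scanner stands in its dock, with the stem top at (555.5,−175.7) mm and a height of 0.1305 m, the same as at the start. The carrier and bystanders look unmoved. Next is the handle.

>>> {"op": "apply_moves", "data": {"moves": [[-0.15, 0.015, 0, -0.002, 0, -0.03], [-0.35, 0.035, 0, -0.005, 0, -0.08], [-0.55, 0.06, 0, -0.005, 0, -0.12], [-0.75, 0.08, 0, -0.005, 0, -0.17], [-0.92, 0.1, 0, -0.005, 0, -0.21], [-1, 0.105, 0, -0.005, 0, -0.232], [-1, 0.105, 0, -0.005, 0, -0.232], [-1, 0.105, 0, -0.005, 0, -0.232]]}}

```text
time_s: 19.42
tcp_pos: [0.5165, 0.1827, 0.2557]
eef_rot: [179.9, -0.1, -68.8]
contact_force: [0.0, -0.7, -0.2]
gripper_width: 0.0873
```

```bash
python3 go.py .5138 .1985 .20 -68.5
```

```text
t=19.43 pos [0.5165 0.1827 0.2557] rpy [ 1.7992e+02 -1.0000e-01 -6.8810e+01] w 0.0873 F [ 0.  -0.7 -0.2] j [ 40.    6.6 -10.    0.1 -73.5 -18.9]
shift [-0.079 -0.017  0.278] turn [ 0.001 -0.001 -0.003]
```

>>> {"op": "apply_moves", "data": {"moves": [[-0.04, -0.008, 0, 0, 0, -0.003], [-0.079, -0.017, 0.05, 0, 0, -0.003], [-0.079, -0.017, 0.12, 0, 0, -0.003], [-0.079, -0.017, 0.2, 0, 0, -0.003], [-0.079, -0.017, 0.26, 0, 0, -0.003], [-0.079, -0.017, 0.278, 0, 0, -0.003], [-0.079, -0.017, 0.278, 0, 0, -0.003]]}}

```text
time_s: 20.3
tcp_pos: [0.514, 0.1984, 0.2]
eef_rot: [179.9, -0.1, -68.5]
contact_force: [-0.3, 0.1, 0.3]
gripper_width: 0.088
```

```bash
python3 go.py .5138 .1985 .131 -68.5
python3 - <<'E'
from meas import *
p,d=imaging.capture('scene'); cv2.imwrite('pics/s8.png',cv2.resize(p[110:260,260:410],None,fx=4,fy=4,interpolation=cv2.INTER_CUBIC))
E
```

```text
t=20.30 pos [0.514  0.1984 0.2   ] rpy [ 1.7991e+02 -1.1000e-01 -6.8540e+01] w 0.088 F [-0.3  0.1  0.3] j [ 41.5   8.8 -14.7   0.1 -66.6 -20.1]
shift [-0.001  0.     0.345] turn [ 0.001 -0.001 -0.   ]
```

View pics/s8.png

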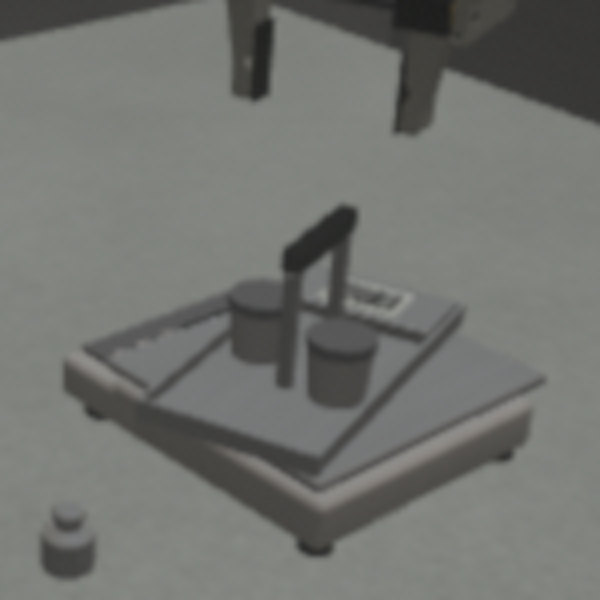

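The open fingertips, at (252,98) and (412,132) in the crop, straddle the bar at (320,238). Descending and gripping.

>>> {"op": "apply_moves", "data": {"moves": [[0, 0, 0.06, 0, 0, 0], [0, 0, 0.14, 0, 0, 0], [0, 0, 0.22, 0, 0, 0], [0, 0, 0.29, 0, 0, 0], [0, 0, 0.335, 0, 0, 0], [0, 0, 0.345, 0, 0, 0], [0, 0, 0.345, 0, 0, 0]]}}

```text
time_s: 21.22
tcp_pos: [0.5144, 0.1985, 0.1315]
eef_rot: [180.0, -0.1, -68.5]
contact_force: [0.6, 0.1, 0.6]
gripper_width: 0.0873
```

>>> {"op": "apply_moves", "data": {"moves": [[0, 0, 0, 0, 0, 0], [0, 0, 0, 0, 0, 0], [0, 0, 0, 0, 0, 0], [0, 0, 0, 0, 0, 0], [0, 0, 0, 0, 0, 0], [0, 0, 0, 0, 0, 0], [0, 0, 0, 0, 0, 0], [0, 0, 0, 0, 0, 0], [0, 0, 0, 0, 0, 0], [0, 0, 0, 0, 0, 0]], "hand": 1, "grip_force": 45}}

```text
time_s: 22.48
tcp_pos: [0.5144, 0.1985, 0.1316]
eef_rot: [180.0, -0.1, -68.5]
contact_force: [0.2, -0.3, -0.6]
gripper_width: 0.0007
```

```bash
python3 go.py .5138 .1985 .131 -68.5
python3 - <<'E'
from meas import *
p,d=imaging.capture('scene'); cv2.imwrite('pics/s9.png',cv2.resize(p[110:260,260:410],None,fx=4,fy=4,interpolation=cv2.INTER_CUBIC))
E
```

```text
t=22.48 pos [0.5144 0.1985 0.1316] rpy [ 1.7997e+02 -1.1000e-01 -6.8530e+01] w 0.0007 F [ 0.2 -0.3 -0.6] j [ 41.5  12.  -20.3   0.1 -57.8 -20.1]
shift [-0.001  0.003  0.003] turn [ 0.    -0.001 -0.   ]
```

View pics/s9.png

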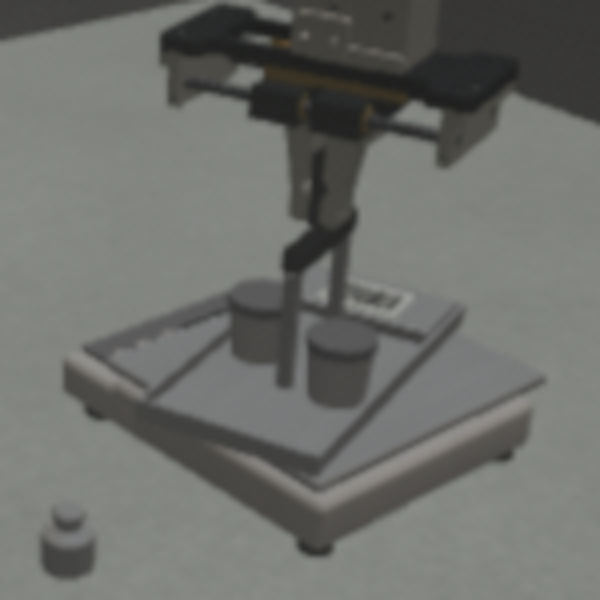

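The grip missed: the fingers shut completely (0.7 mm), and in the crop the bar at (320,240) still hides the fingertips. The scene view had put the bar nearer that camera, at about (525,185) mm. I'll compare the two views before moving.

Run:
```python
from meas import *
from plant import status
p,d=imaging.capture('scene'); cv2.imwrite('pics/s9f.png',p);np.save('pics/s9d.npy',d)
c=cloud('scene',d)
f=lambda P:tuple(np.round(proj('scene',P),1))
print('proj tcp',f([.5144,.1985,.1316]),'grasp',f([.5144,.1985,.1504]),'handle ends (top est)', [f([.514-.3665*s,.198+.93*s,.158]) for s in(-.042,0,.042)])
for u,v in [(332,175),(340,170),(346,165),(333,178),(345,155),(336,160),(341,205),(320,185),(345,200),(300,235),(200,200),(370,218)]: print((u,v),c[v,u].round(4),p[v,u])
pt_,dt=imaging.capture('top'); cv2.imwrite('pics/t9.png',cv2.resize(pt_[150:320,90:260],None,fx=3.4,fy=3.4,interpolation=cv2.INTER_CUBIC))
# original pair: handle end points in both original images -> triangulate
```

```text
proj tcp (np.float64(339.0), np.float64(175.8)) grasp (np.float64(339.6), np.float64(168.8)) handle ends (top est) [(np.float64(332.0), np.float64(172.0)), (np.float64(339.7), np.float64(165.9)), (np.float64(346.8), np.float64(160.2))]
(332, 175) [0.5279 0.1612 0.1491] [39 41 40]
(340, 170) [0.526  0.1882 0.1543] [38 39 38]
(346, 165) [0.5123 0.2215 0.1539] [50 53 53]
(333, 178) [0.5299 0.1634 0.1414] [63 65 65]
(345, 155) [0.5326 0.1933 0.194 ] [63 68 69]
(336, 160) [0.5119 0.1859 0.1758] [61 65 65]
(341, 205) [0.5622 0.166  0.0817] [69 71 72]
(320, 185) [0.4875 0.1622 0.1055] [85 85 85]
(345, 200) [0.5676 0.1722 0.096 ] [60 60 61]
(300, 235) [0.5137 0.0826 0.0007] [129 134 131]
(200, 200) [ 0.2141 -0.04    0.0028] [133 138 135]
(370, 218) [0.6014 0.2317 0.0417] [121 124 125]
```

View pics/t9.png

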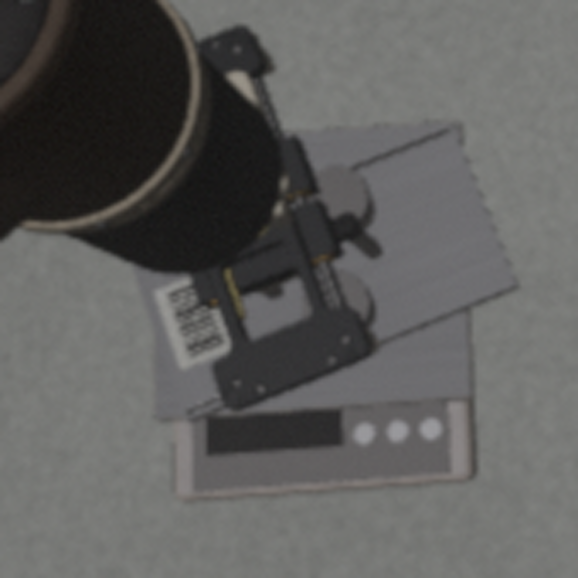

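Run:
```python
from meas import *
f=lambda P:tuple(np.round(proj('scene',P),1))
y=np.array([-.930,-.366,0])
for z in(.19,.2,.21,.22,.23): print(z,[f(np.array([.514,.1984,z])+s*y*.05) for s in(-1,1)])
p=cv2.imread('pics/s9f.png'); cv2.imwrite('pics/s9g.png',cv2.resize(p[140:200,310:370],None,fx=9,fy=9,interpolation=cv2.INTER_CUBIC))
d=np.load('pics/s9d.npy'); c=cloud('scene',d)
np.set_printoptions(linewidth=200)
for v in range(150,182,2): print(v,[ '%d,%d,%d'%tuple((c[v,u]*1000).round()) for u in range(328,352,3)])
```

```text
0.19 [(np.float64(360.5), np.float64(158.2)), (np.float64(322.3), np.float64(149.2))]
0.2 [(np.float64(360.9), np.float64(154.2)), (np.float64(322.6), np.float64(145.3))]
0.21 [(np.float64(361.4), np.float64(150.2)), (np.float64(322.8), np.float64(141.4))]
0.22 [(np.float64(361.9), np.float64(146.1)), (np.float64(323.1), np.float64(137.5))]
0.23 [(np.float64(362.4), np.float64(142.0)), (np.float64(323.4), np.float64(133.5))]
150 ['136,514,1', '143,523,1', '506,183,200', '512,186,201', '519,190,203', '525,193,204', '534,194,207', '533,204,204']
152 ['150,502,1', '153,514,-1', '506,183,195', '512,187,196', '519,190,197', '526,192,200', '1165,-463,567', '530,208,197']
154 ['162,491,0', '170,498,1', '505,184,189', '509,190,189', '518,192,192', '528,191,196', '534,195,197', '526,213,190']
156 ['174,480,-1', '182,487,0', '506,184,184', '507,193,183', '519,191,187', '528,192,190', '535,195,192', '219,540,0']
158 ['186,469,-2', '194,477,-1', '509,182,181', '511,189,180', '521,190,183', '526,194,184', '1165,-463,567', '233,526,1']
160 ['201,456,-1', '209,463,0', '508,183,175', '514,188,176', 
[... 560 characters left out ...]
408,0', '525,169,159', '528,177,158', '526,188,154', '521,203,149', '506,230,136', '303,458,-1']
172 ['278,387,1', '524,160,156', '531,163,158', '532,173,155', '527,188,150', '499,227,128', '509,227,132', '312,449,-2']
174 ['288,378,0', '526,160,151', '532,163,153', '533,172,151', '310,410,0', '499,228,123', '509,229,126', '327,434,0']
176 ['301,367,1', '525,161,146', '534,162,149', '533,173,146', '431,287,74', '499,229,117', '507,232,119', '338,424,0']
178 ['306,362,-2', '524,162,140', '533,163,143', '436,271,74', '442,277,75', '504,225,114', '508,230,114', '455,298,75']
180 ['480,196,107', '526,161,135', '533,164,137', '447,261,76', '452,268,75', '503,226,108', '506,234,107', '466,288,75']
```

View pics/s9g.png

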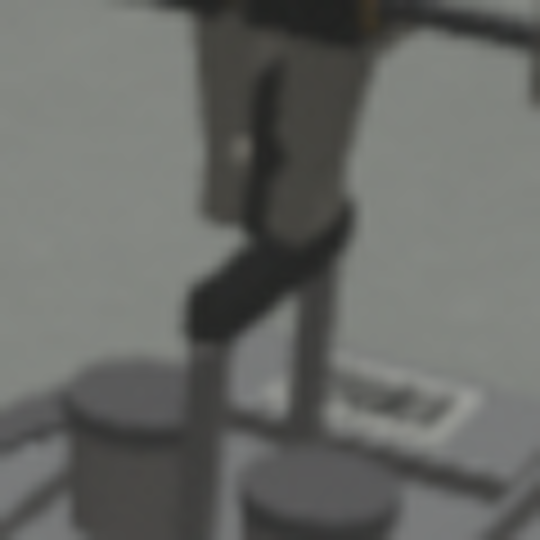

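The depth readings put the shut fingertips at z ≈ 0.163 m, while the reported TCP is at 0.132 m, so the true tips are about 30 mm higher than reported. That also affects the scan height, so I'll check it in the depth picture saved during the hold.

Run:
```python
from meas import *
d=np.load('pics/s4d.npy'); c=cloud('scene',d)
r=c[120:190,330:380].reshape(-1,3)
near=(np.hypot(r[:,0]-.483,r[:,1]-.282)<.05)&(r[:,2]>.1)
q=r[near]; print(len(q),'zmin pct',np.percentile(q[:,2],[0,1,2,5,10,50,90]).round(4))
for v in range(110,172,3): print(v,[ '%d,%d,%d'%tuple((c[v,u]*1000).round()) for u in range(340,373,4)])
# head plan: points with z in head side
s=q[q[:,2]<.2]; print(s[:,:2].min(0),s[:,:2].max(0))
```

```text
856 zmin pct [0.1154 0.147  0.1486 0.151  0.1552 0.1835 0.2411]
110 ['-592,1280,-158', '-598,1320,-166', '463,261,272', '470,267,273', '-609,1437,-188', '-41,854,49', '-15,849,56', '509,281,280', '518,285,282']
113 ['-600,1290,-181', '-595,1320,-184', '461,264,264', '471,267,266', '474,278,265', '483,283,266', '-17,855,42', '510,281,273', '512,293,272']
116 ['-148,842,-3', '-604,1331,-207', '463,262,257', '472,267,259', '485,268,262', '493,273,263', '499,280,263', '512,280,267', '510,297,263']
119 ['-112,809,-2', '-96,817,1', '-89,835,0', '474,266,252', '484,269,254', '491,276,255', '502,278,257', '512,282,259', '510,298,256']
122 ['-82,781,-2', '-67,789,1', '-58,805,0', '478,263,246', '487,267,248', '496,271,249', '503,278,250', '511,284,251', '38,849,18']
125 ['-50,750,-1', '-37,760,1', '-27,775,1', '476,266,237', '485,271,239', '495,274,241', '499,284,240', '17,851,-1', '41,848,6']
128 ['-23,725,-1', '-9,734,1', '0,748,1', '478,265,230', '487,269,232', '496,274,234', '496,289,231', '44,822,-1', '57,832,1']
131 ['4,699,-1', '18,708,1', '29,720,1', '479,265,223', '487,272,224', '498
[... 1116 characters left out ...]
64,247,150', '472,254,151', '487,253,156', '494,260,157', '503,265,159', '511,270,160', '518,278,161', '507,305,151', '280,592,1']
161 ['234,482,1', '498,228,158', '503,237,157', '494,261,148', '505,264,152', '514,269,153', '519,278,153', '290,561,1', '296,575,0']
164 ['257,460,3', '512,215,158', '511,229,154', '273,501,-1', '283,510,1', '287,526,-2', '298,534,0', '306,545,0', '314,555,1']
167 ['520,194,158', '519,208,155', '508,233,144', '290,485,-2', '300,493,0', '307,506,-1', '314,517,-1', '324,525,1', '331,538,0']
170 ['528,186,156', '518,211,145', '302,454,0', '311,463,1', '315,478,-1', '327,484,1', '331,499,-1', '344,503,3', '345,522,-2']
[0.45192384 0.23681475] [0.52228971 0.31501433]
```

During the hold the scanner's underside was at z ≈ 0.147 m, 72 mm above the label and centred near (484,282) mm, so the scan was good. I had set that height relative to the dock, so the tool-length error didn't affect it. The grip on the handle missed only because the tips were above the bar. I'll reopen and go 30 mm lower.

>>> {"op": "apply_moves", "data": {"moves": [[0, 0, 0, 0, 0, 0], [0, 0, 0, 0, 0, 0], [0, 0, 0, 0, 0, 0], [0, 0, 0, 0, 0, 0], [0, 0, 0, 0, 0, 0], [0, 0, 0, 0, 0, 0], [0, 0, 0, 0, 0, 0], [0, 0, 0, 0, 0, 0]], "hand": -1}}

```text
time_s: 23.62
tcp_pos: [0.5144, 0.1986, 0.1316]
eef_rot: [180.0, -0.1, -68.5]
contact_force: [-1.1, -0.3, 1.4]
gripper_width: 0.0747
```

>>> {"op": "apply_moves", "data": {"moves": [[0, 0, 0.03, 0, 0, 0], [0, 0, 0.06, 0, 0, 0], [0, 0, 0.09, 0, 0, 0], [0, 0, 0.12, 0, 0, 0], [0, 0, 0.14, 0, 0, 0], [0, 0, 0.15, 0, 0, 0], [0, 0, 0.15, 0, 0, 0]]}}

```text
time_s: 24.5
tcp_pos: [0.5144, 0.1985, 0.1015]
eef_rot: [180.0, -0.1, -68.5]
contact_force: [-0.6, 0.1, -0.3]
gripper_width: 0.0876
```

```bash
python3 go.py .5138 .1985 .101 -68.5
python3 - <<'E'
from meas import *
p,d=imaging.capture('scene'); cv2.imwrite('pics/s10.png',cv2.resize(p[110:260,260:410],None,fx=4,fy=4,interpolation=cv2.INTER_CUBIC))
E
```

```text
t=24.50 pos [0.5144 0.1985 0.1015] rpy [ 1.7996e+02 -1.1000e-01 -6.8530e+01] w 0.0876 F [-0.6  0.1 -0.3] j [ 41.5  13.7 -22.4   0.1 -53.9 -20.1]
shift [-0.001  0.003  0.002] turn [ 0.    -0.001 -0.   ]
```

View pics/s10.png

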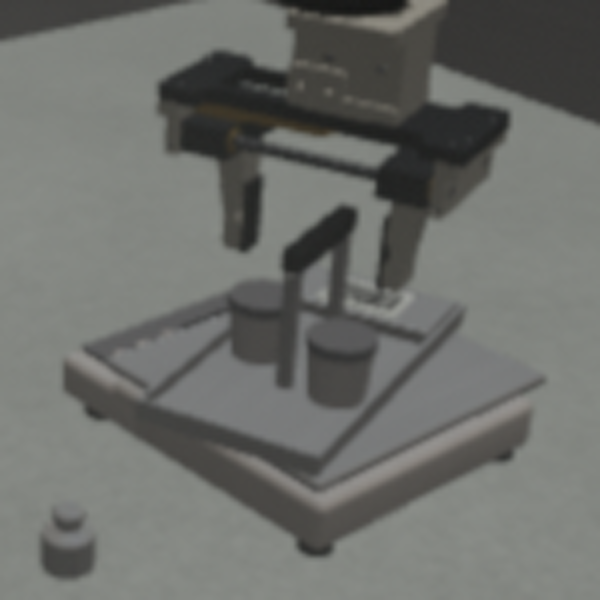

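The fingers now straddle the bar, with their tips below it: (240,248) and (395,285) against the bar at (320,238). Closing.

>>> {"op": "apply_moves", "data": {"moves": [[0, 0, 0, 0, 0, 0], [0, 0, 0, 0, 0, 0], [0, 0, 0, 0, 0, 0], [0, 0, 0, 0, 0, 0], [0, 0, 0, 0, 0, 0], [0, 0, 0, 0, 0, 0], [0, 0, 0, 0, 0, 0], [0, 0, 0, 0, 0, 0], [0, 0, 0, 0, 0, 0], [0, 0, 0, 0, 0, 0]], "hand": 1, "grip_force": 45}}

```text
time_s: 25.8
tcp_pos: [0.5148, 0.1987, 0.1018]
eef_rot: [-180.0, -0.1, -68.5]
contact_force: [1.6, 0.1, -0.8]
gripper_width: 0.0135
```

```bash
python3 go.py .5138 .1985 .1015 -68.5
python3 - <<'E'
from meas import *
p,d=imaging.capture('scene'); cv2.imwrite('pics/s11.png',cv2.resize(p[110:260,260:410],None,fx=4,fy=4,interpolation=cv2.INTER_CUBIC))
E
```

```text
t=25.80 pos [0.5148 0.1987 0.1018] rpy [-1.7999e+02 -1.0000e-01 -6.8530e+01] w 0.0135 F [ 1.6  0.1 -0.8] j [ 41.5  13.7 -22.4   0.1 -53.9 -20.1]
shift [-0.001  0.005  0.001] turn [-0.    -0.001 -0.   ]
```

View pics/s11.png

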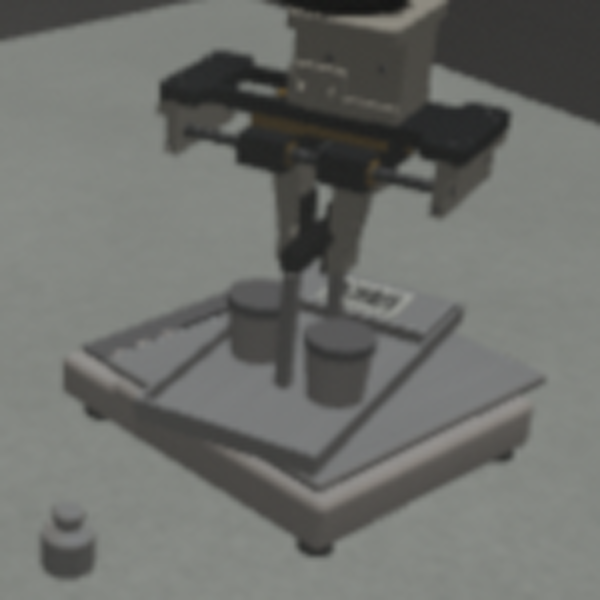

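The grip closed at 13.5 mm, which matches the 14 mm bar, and the finger sits over its middle. Lifting straight up by 10 cm, gently.

>>> {"op": "apply_moves", "data": {"moves": [[0, 0, -0.01, 0, 0, 0], [0, 0, -0.03, 0, 0, 0], [0, 0, -0.06, 0, 0, 0], [0, 0, -0.1, 0, 0, 0], [0, 0, -0.14, 0, 0, 0], [0, 0, -0.18, 0, 0, 0], [0, 0, -0.21, 0, 0, 0], [0, 0, -0.23, 0, 0, 0], [0, 0, -0.24, 0, 0, 0]]}}

```text
time_s: 26.98
tcp_pos: [0.5148, 0.1988, 0.15]
eef_rot: [-180.0, -0.1, -68.5]
contact_force: [-0.2, -0.4, -5.5]
gripper_width: 0.0137
```

```bash
python3 go.py .5145 .1985 .2015 -68.5
python3 - <<'E'
from meas import *
p,d=imaging.capture('scene'); cv2.imwrite('pics/s12.png',cv2.resize(p[90:260,250:420],None,fx=3.5,fy=3.5,interpolation=cv2.INTER_CUBIC))
E
```

```text
t=26.98 pos [0.5148 0.1988 0.15  ] rpy [-1.7998e+02 -1.0000e-01 -6.8530e+01] w 0.0137 F [-0.2 -0.4 -5.5] j [ 41.5  11.  -18.9   0.1 -60.1 -20.1]
shift [ 0.001  0.002 -0.258] turn [-0.    -0.001 -0.   ]
```

View pics/s12.png

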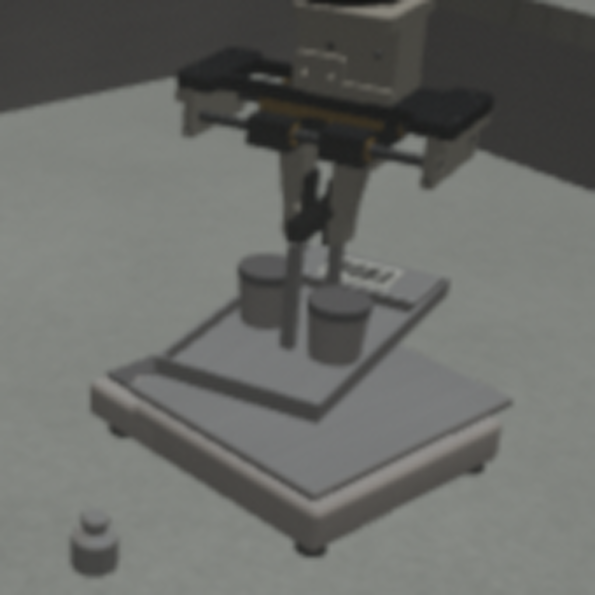

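The carrier has lifted level with both tubs standing in it. Lifting the last 5 cm.

>>> {"op": "apply_moves", "data": {"moves": [[0, 0, -0.02, 0, 0, 0], [0, 0, -0.05, 0, 0, 0], [0, 0, -0.09, 0, 0, 0], [0, 0, -0.13, 0, 0, 0], [0, 0, -0.17, 0, 0, 0], [0, 0, -0.21, 0, 0, 0], [0, 0, -0.24, 0, 0, 0], [0, 0, -0.255, 0, 0, 0], [0, 0, -0.258, 0, 0, 0], [0, 0, -0.258, 0, 0, 0], [0, 0, -0.258, 0, 0, 0], [0, 0, -0.258, 0, 0, 0]]}}

```text
time_s: 28.52
tcp_pos: [0.5147, 0.1989, 0.2015]
eef_rot: [-180.0, -0.1, -68.5]
contact_force: [-0.1, 0.6, -5.6]
gripper_width: 0.0134
```

```bash
python3 go.py .5145 .1985 .2015 -68.5
python3 - <<'E'
from meas import *
p,d=imaging.capture('scene'); cv2.imwrite('pics/s13.png',p); c=cloud('scene',d)
# tray floor/label plane fit: label patch & tub tops
x=c.reshape(-1,3)
n=(np.hypot(x[:,0]-.514,x[:,1]-.198)<.14)&(x[:,2]>.145)&(x[:,2]<.185)
q=x[n]; A=np.c_[q[:,:2]-[.514,.198],np.ones(len(q))]
# robust plane
w=np.ones(len(q),bool)
for _ in range(15):
    s=np.linalg.lstsq(A[w],q[w,2],rcond=None)[0]; e=np.abs(A@s-q[:,2]); w=e<max(.003,np.percentile(e,40)*.8)
print('tray plane z,slopes(deg)',s[2].round(4),np.degrees(s[:2]).round(2),w.sum(),len(q))
E
```

```text
t=28.52 pos [0.5147 0.1989 0.2015] rpy [-1.7999e+02 -1.1000e-01 -6.8520e+01] w 0.0134 F [-0.1  0.6 -5.6] j [ 41.5   8.8 -14.6   0.1 -66.7 -20.1]
shift [ 0.001  0.002 -0.   ] turn [-0.    -0.001 -0.   ]
tray plane z,slopes(deg) 0.1679 [-0.91  3.26] 1067 1903
```

View pics/s13.png

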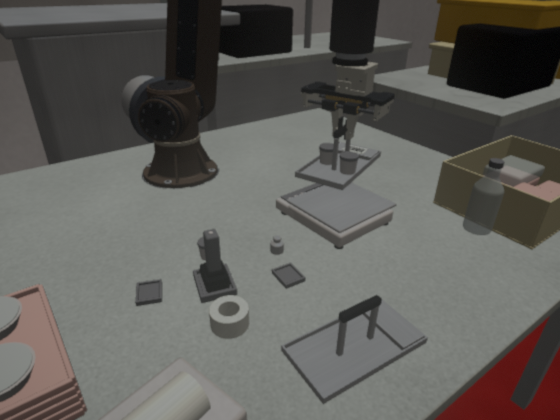

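The carrier is about 10 cm above the pan with both tubs upright. The plane fit includes the raised label block, so I'll check level from the floor and the label separately.

```bash
python3 - <<'E'
from meas import *
p,d=imaging.capture('scene'); c=cloud('scene',d); x=c.reshape(-1,3)
o=np.array([.5145,.1988]); u=np.array([-.3665,.930]); v=np.array([-.930,-.3665])
L=np.c_[(x[:,:2]-o)@u,(x[:,:2]-o)@v,x[:,2]]
def med(a,b,e,f,zl=.14,zh=.2):
    m=(L[:,0]>a)&(L[:,0]<b)&(L[:,1]>e)&(L[:,1]<f)&(L[:,2]>zl)&(L[:,2]<zh); return np.median(L[m,2]).round(4) if m.any() else None,m.sum()
print('label(.175)',med(.07,.105,-.03,.03)); print('floor -x (.164)',med(-.1,-.06,-.05,.05)); print('floor -x, y-',med(-.1,-.05,-.05,-.01),'y+',med(-.1,-.05,.01,.05)); print('floor mid',med(-.05,-.03,-.05,.05))
print('tub tops(.206)',med(-.02,.03,-.06,-.02,.19,.225),med(-.02,.03,.02,.06,.19,.225))
z=c[...,2]; m=roi((z>.125)&(z<.14),190,220,230,290); print('scanner stem top',np.median(c[m],0).round(4), rect_on('scene',big(m)[0],.13))
E
python3 go.py .5145 .1985 .2015 -68.5
```

```text
label(.175) (np.float64(0.1744), np.int64(94))
floor -x (.164) (np.float64(0.1639), np.int64(258))
floor -x, y- (np.float64(0.1638), np.int64(138)) y+ (np.float64(0.1639), np.int64(130))
floor mid (np.float64(0.1749), np.int64(390))
tub tops(.206) (np.float64(0.2058), np.int64(23)) (np.float64(0.2056), np.int64(72))
scanner stem top [ 0.5611 -0.1798  0.1295] ((561.7, -179.5), (25.4, 37.0), np.float32(166.1))
t=28.62 pos [0.5147 0.1989 0.2016] rpy [-1.7999e+02 -1.0000e-01 -6.8520e+01] w 0.0134 F [ 0.7 -0.1 -4.7] j [ 41.5   8.7 -14.6   0.1 -66.7 -20.1]
shift [0.001 0.002 0.   ] turn [-0.    -0.001 -0.   ]
```

The carrier is level, about 100 mm above the pan, with both tubs standing, and the scanner is in its dock. Handing in.

```bash
python3 -c "
from plant import r
print(r.close_job())"
```

```text
the job is handed in; nothing more can be done
None
```

The job is handed in at about 29 s. The scan, the re-docking and the lift all checked out, though the first grip on the carrier handle missed.

- **Scan:** I held the scanner over the label for a little over 2 s. In the depth picture from the hold, the window was about 72 mm above the label and within a few mm of its centre. It did not touch the carrier.
- **Scanner in its dock:** it stands upright and released. The stem top measured within 1 mm of its starting position.
- **Carrier:** it is held by the handle over the scale, about 100 mm above the pan. Label, floor and tub-top heights agree with a level carrier to about 1 mm, and both tubs are standing.
- **Bystanders:** the label roll, spare tub and check weight look unmoved.

**Missed grip:** the fingers shut just above the bar without touching anything. The camera depth showed the fingertips about 30 mm higher than the reported TCP, and I did not find out why. Going 30 mm lower gave a firm grip at 13.5 mm on the 14 mm bar. It also means I gripped the scanner nearer the top of its stem than planned.

**Checks that disagreed:** a plane fit to the lifted tray gave a 3° slope. I put this down to the raised label block being in the fit, because the separate height checks show no tilt. The floor reading near the handle came out about 11 mm high, and I did not chase that. The two cameras differed by about 6 mm on the scanner stem, both before and after.

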